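# Get the mandarin out from between the spice jars

### The job

The mandarin on the wooden spice tray is hemmed in by three spice containers. First stand all three of them on the blue mat, leaving the mandarin on the tray; then put the mandarin in the green bowl; and only then set each container back upright on the very spot of the tray it came from. Knock nothing over, and leave the teal tub, the purple mug and the peeler alone.

Things in the scene. Friction and masses are not known exactly. Their poses are not given: they have to be found in the camera images.
- jar_red_center (a point): centre (half-way up) of the spice jar with a bright red cap and brown label: upright round jar, 45 mm in diameter, 106 mm tall, 0.11 kg; its cap is the widest part and spans from 85 mm above its foot to the top: take it by the cap, about 20 mm below the top, as many grippers are too shallow to hold it half-way up; z axis up its length
- jar_dark_center (a point): centre (half-way up) of the spice jar with a dark brown cap and green label: upright round jar, 44 mm in diameter, 105 mm tall, 0.11 kg; its cap is the widest part and spans from 85 mm above its foot to the top: take it by the cap, about 20 mm below the top; z axis up its length
- shaker_center (a point): centre (half-way up) of the salt shaker of clear glass, white inside, with a grey top: round, 90 mm tall, 44 mm in diameter up to 66 mm above its foot, then narrowing to the 34 mm top, 0.1 kg; z axis up its length
- mandarin_center (a point): centre (half-way up) of the orange mandarin, a rigid, slightly flattened ball 61 mm across and 50 mm high; when it starts it rests on the tray with one container beside it on either side and one in front of it (robot's side)
- bowl: green (dark teal) round bowl, 150 mm in diameter, 76 mm high, hollow, fixed in place; origin at the centre of its underside, on the worktop. Its floor is 7 mm thick; the inside widens from about 55 mm across at the floor to 140 mm at the rim, so open fingers do not fit to the bottom: let the mandarin go with its centre about 55 mm above the worktop and it settles in the middle
- side_mat: rigid bright blue mat, 120 mm (its x) by 240 mm (its y), 4 mm thick, fixed; origin at the centre of its underside, z up; room for three containers in a row 75 mm apart along its y. Beware the wall cabinet that hangs behind mat and bowl: front at x = 0.55 m (knobs to 0.52), underside 0.46 m above the worktop, right side at y = -0.13 m; carry round it, close to the robot
- spice_tray: dark brown wooden tray, 170 mm (its x axis) by 220 mm (its y axis), fixed; floor 8 mm above the worktop, rim 8 mm wide and 16 mm above the worktop; origin at the centre of its underside, z up. Three pale discs (54 mm across) inlaid flush in the floor mark the container spots, at x, y = (30, 68), (30, -68) and (-40, 0) mm in its frame; each container starts on one of them (which one varies), and the mandarin near (30, 0) mm
- tub_center (a point): centre of a bystander, leave alone: teal plastic tub with a red lid, 67 mm in diameter, 140 mm tall, upright
- mug_center (a point): centre of a bystander, leave alone: purple mug, 82 mm in diameter, 91 mm tall, upright
- peeler_center (a point): centre of a bystander, leave alone: dark green peeler lying flat, 170 mm along its x axis, 25 mm wide, 18 mm high
Things that resemble listed ones, but are neither listed nor needed, are in the scene too. What is shaped like the part that bears shaker_center but pink is not meant. Leave any orange look-alike of the part that bears jar_red_center alone.

How it is judged:
By the outcome, as a careful person would: the job done as asked, in the order asked, and still so for the second after the job is handed in, with the robot touching nothing.
It also fails if it takes over 144 s, if anything falls off the work surface, if the arm or the gripper's body presses on something with over 40 N, if the wrist force passes 120 N, or if a joint passes its speed limit or range.

### The arm

A 7-joint arm with a two-finger parallel gripper is mounted at the origin on a cart in front of the work surface, level with it; the furniture and walls round the work are solid. World frame = base frame: x ahead of the robot, y to its left, z up, the work surface at z = 0. Lengths are in m, angles in rad, forces in N, time in s.
With the tool pointing down it reaches from about 0.4 to 0.85 m from the base axis. Payload 6.9 kg.
Tool frame: the origin (TCP) lies midway between the tips of the shut fingers; the grasp point (between the pads) lies behind it (ctrl.pinch_z is the z of the grasp point in the tool frame, in m); z points along the fingers, y is the line along which they close (so a half turn about z gives the same grasp; the last joint's range is limited). The gripper opens to 85 mm and grips with 20 to 120 N. Pads are 22 mm wide; open, the fingers measure 114 mm over their backs; the gripper's body (76 mm by 85 mm) begins 54 mm behind the grasp point. The pads swing forward as they close: fully open they stand 13 mm farther back than shut.
Start: joints at [1.258, 0.507, -0.238, 1.5, 0.126, 1.149, -0.155], TCP at [0.254, -0.571, 0.231] pointing down, gripper open.
Joint ranges: [-3.08, 3.08], [-0.24, 2.05], [-1.43, 1.35], [0, 2.5], [-1.52, 4.66], [0.17, 1.96], [-2.89, 2.89]. Speed limits (rad/s): [2.39, 2.39, 3.14, 3.14, 3.14, 3.14, 3.14].

### API

Orientations are given as a unit quaternion [w, x, y, z].
In Python, from station import ctrl, get_state, vision, ticket, models gives the robot as it stands. Calls block until the motion is done:
- ctrl.movep(position, orientation): joint-space move of the TCP to a pose.
- ctrl.movel(position, frame=None, max_speed=0.15): straight line of the TCP; frame=None keeps the orientation; max_speed is the mean speed in m/s.
- ctrl.set_joints(angles): joint-space move.
- ctrl.ungrasp() and ctrl.close_gripper(force=None): open the fingers fully, or close them until they stop; force is the grip in N (None keeps the last).
- ctrl.pause(seconds).
- ctrl.ik(position, orientation): joint angles nearest the present ones, or None.
- get_state(): the state.
- vision.grab_frame(name): name is "scene" or "top" or "wrist"; returns (picture, depth): 384x512x3 uint8, blue, green, red; 384x512 float32, m along the optical axis (not along the pixel's ray), 0 where there is no reading.
- vision.camera_info(name): a dict with "mtx" (3x3 intrinsics, pixels), "R" (3x3) and "t" (3): a world point X has camera coordinates R X + t; the wrist camera has in their place "hand_eye" (4x4, takes a point from camera to tool coordinates, whose origin is the TCP and whose axes are the flange's). Camera axes: x right, y down, z forward; pixel columns grow to the right and rows downward; lengths in m; the calibration is good to about 2 mm. A picture is of the moment at which its call begins: read the wrist's pose just before it. camera_info takes no time and is no camera call.
A pose or a line that the arm cannot do raises ctrl.Unreachable and nothing moves.
- ticket.close_job(): hands the job in; it is judged then, once.
Trained networks look in the newest picture that a camera, given by its name, has taken for a name from the list of things; names that differ only in an ending like _2 or _b are one class to them, and where a whole thing is asked for, a point or a joint stands for the part that bears it (a point fixed in the world has none). Each returns a list of dicts, best first, with "p" (0 to 1); they miss things now and then, are a little off and sometimes report something else, mostly with a low value. They report only what shows in the picture. A call takes as long as a camera call. They do not tell look-alikes from the thing itself.
- models.recognise(camera, target): "point" ([column, row] in pixels, amid what is visible of it).
- models.masks_of(camera, target): "mask" (384x512 bool, what is visible of it) and "point" ([column, row] in pixels, amid what is visible of it).
The state is a dict: "time": time; "qpos": joint angles; "qd": joint speeds; "tau": joint torques, N m; "tcp_pos": TCP position; "eef_rot": TCP orientation; "contact_force": force on the tool from outside, world axes, zero at the start; "wrist_torque": the same for the moment, N m; "width": finger opening in m; "gripper_force": force on a finger pad.
Only numpy, scipy, OpenCV 4.12 (cv2) and the standard library are available. Lean on these libraries where they do the work, as an engineer would, in place of code of your own. Each camera call takes 0.05 s, during which the arm holds its last target. There are 200 camera calls.

## Working session

There is one attempt and no reset: what is moved stays moved. The work goes in short steps, each a Python script; the robot and the scene stay as the last script left them, time stands still between calls to the robot, and variables do not carry over. Pictures are saved under pics/ and viewed, at most 14 in all, crops included, and the job is handed in when it is done.

```bash
ls; mkdir -p pics; python3 - <<'E'
from station import ctrl,get_state,vision,models
import cv2
s=get_state();print(s['time'],s['tcp_pos'],s['eef_rot'],s['width'],ctrl.pinch_z)
for c in('scene','top'):
    im,d=vision.grab_frame(c);cv2.imwrite(f'pics/{c}0.png',im)
    ci=vision.camera_info(c);print(c,ci['mtx'].tolist() if hasattr(ci['mtx'],'tolist') else ci['mtx'],ci['R'],ci['t'])
E
```

```text
pics
0.0 [ 0.25329723 -0.57083501  0.23044488] [-8.44609618e-04  9.78261703e-01  2.07372324e-01 -2.14778713e-04] 0.08529337041236379 -0.0187
scene [[405.8972928592892, 0.0, 251.8988851532238], [0.0, 405.8972928592892, 192.89440660371062], [0.0, 0.0, 1.0]] [[-0.84577804 -0.5335271  -0.00288816]
 [-0.39047535  0.62267484 -0.67808926]
 [ 0.36357738 -0.57238525 -0.73497389]] [0.36664139 0.29852208 0.94933218]
top [[427.73305113933094, 0.0, 255.91927988306244], [0.0, 427.73305113933094, 192.33713239290017], [0.0, 0.0, 1.0]] [[-3.02871265e-02 -9.99540776e-01 -9.62487374e-04]
 [-9.97956369e-01  3.02932936e-02 -5.62619009e-02]
 [ 5.62652210e-02 -7.43490904e-04 -9.98415581e-01]] [-0.08283391  0.51019861  1.39129452]
```

View pics/top0.png

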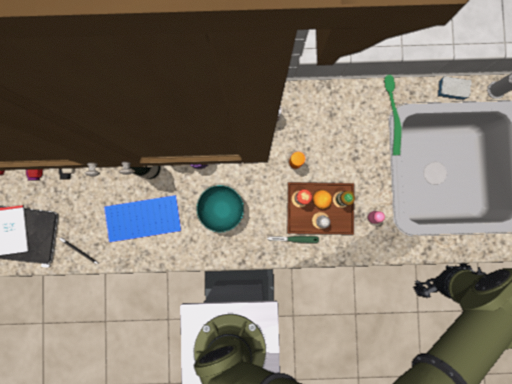

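View pics/scene0.png

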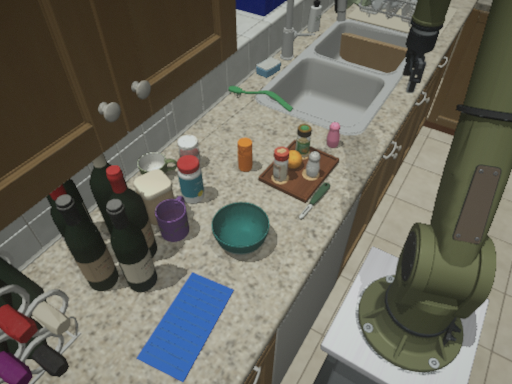

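The top view shows the tray at about (321,208). On it are the red-cap jar (304,198), mandarin (322,199), dark-cap jar (346,199) and shaker (321,221). The look-alikes are off the tray: an orange-capped jar at (297,159) and a pink shaker at (377,216). The bowl is at (220,208), the mat at (143,218), and the peeler is at (297,239), just in front of the tray.

```bash
cat > h.py <<'E'
from station import ctrl,get_state,vision,models,ticket
import numpy as np,cv2
def cam(n):
    ci=vision.camera_info(n);K=np.array(ci['mtx'])
    if n=='wrist':
        s=get_state();H=np.array(ci['hand_eye']);w,x,y,z=s['eef_rot']
        from scipy.spatial.transform import Rotation as Ro
        T=np.eye(4);T[:3,:3]=Ro.from_quat([x,y,z,w]).as_matrix();T[:3,3]=s['tcp_pos']
        M=T@H;return K,M[:3,:3],M[:3,3]
    R=np.array(ci['R']);return K,R.T,-R.T@np.array(ci['t'])
def onplane(c,px,z):
    K,Rw,o=c;px=np.atleast_2d(px).astype(float)
    r=np.c_[px,np.ones(len(px))]@np.linalg.inv(K).T@Rw.T
    return o+r*((z-o[2])/r[:,2])[:,None]
def cloud(c,d):
    K,Rw,o=c;v,u=np.indices(d.shape)
    r=np.stack([u,v,np.ones_like(u)],-1)@np.linalg.inv(K).T
    P=(r*d[...,None])@Rw.T+o;P[d<=0]=np.nan;return P
E
python3 - <<'E'
from h import *
for n in('top','scene'):
    c=cam(n);im,d=vision.grab_frame(n);P=cloud(c,d);print(n)
    for t in('jar_red_center','jar_dark_center','shaker_center','mandarin_center','bowl','side_mat','spice_tray','peeler_center','mug_center','tub_center'):
        for r in models.masks_of(n,t)[:3]:
            m=r['mask'];Q=P[m];Q=Q[~np.isnan(Q[:,0])]
            top=Q[Q[:,2]>np.percentile(Q[:,2],97)-.008] if len(Q) else Q
            print(t,round(r['p'],2),np.round(r['point']),m.sum(),'med',np.round(np.median(Q,0),3),'topc',np.round(((top.min(0)+top.max(0))/2),3),'ext',np.round(Q.min(0),3),np.round(Q.max(0),3))
            if n=='top' and t in('side_mat','spice_tray') :
                b=cv2.boxPoints(cv2.minAreaRect(np.argwhere(m)[:,::-1].astype(np.float32)))
                W=onplane(c,b,.004 if t=='side_mat' else .016)
                print('  box',np.round(W[:,:2],3).tolist(),'c',W.mean(0).round(4),[round(float(np.linalg.norm(W[i]-W[i-1])),3) for i in range(4)])
    if n=='top':
        a=cv2.resize(im[140:260,270:400],None,fx=6,fy=5*1.0,interpolation=cv2.INTER_CUBIC);cv2.imwrite('pics/crop1.png',a[:600,:800])
E
```

```text
top
jar_red_center 0.57 [300. 195.] 203 med [ 0.483 -0.239  0.114] topc [ 0.485 -0.243  0.116] ext [ 0.462 -0.266  0.006] [ 0.505 -0.22   0.122]
jar_red_center 0.53 [295. 160.] 217 med [ 0.598 -0.225  0.105] topc [ 0.603 -0.23   0.108] ext [ 0.581 -0.25   0.001] [ 0.623 -0.206  0.113]
jar_dark_center 0.82 [341. 200.] 232 med [ 0.476 -0.369  0.112] topc [ 0.478 -0.376  0.115] ext [ 0.456 -0.423 -0.001] [ 0.498 -0.354  0.12 ]
shaker_center 0.66 [320. 221.] 168 med [ 0.408 -0.299  0.086] topc [ 0.406 -0.305  0.097] ext [ 0.384 -0.324  0.003] [ 0.427 -0.286  0.102]
shaker_center 0.53 [377. 217.] 156 med [ 0.415 -0.47   0.08 ] topc [ 0.418 -0.478  0.089] ext [ 0.396 -0.491  0.029] [ 0.434 -0.456  0.095]
mandarin_center 0.68 [320. 200.] 256 med [ 0.478 -0.308  0.053] topc [ 0.479 -0.31   0.058] ext [ 0.449 -0.336  0.034] [ 0.507 -0.281  0.064]
bowl 0.58 [222. 211.] 1799 med [0.458 0.022 0.023] topc [0.457 0.018 0.076] ext [ 0.38  -0.056 -0.005] [0.54  0.101 0.083]
side_mat 0.87 [143. 218.] 2702 med [0.433 0.279 0.005] topc [0.435 0.28  0.009] ext [ 0.362  0.155 -0.008] [0.508 0.407 0.016]

[... 1584 characters left out ...]
0.151 -0.002] [0.508 0.404 0.01 ]
spice_tray 0.9 [300. 176.] 1792 med [ 0.428 -0.266  0.01 ] topc [ 0.453 -0.307  0.055] ext [ 0.364 -0.442 -0.002] [ 0.545 -0.194  0.099]
peeler_center 0.59 [316. 194.] 273 med [ 0.354 -0.23   0.013] topc [ 0.353 -0.217  0.015] ext [ 0.34 -0.3  -0.  ] [ 0.369 -0.136  0.02 ]
mug_center 0.75 [171. 216.] 1239 med [0.633 0.086 0.057] topc [0.634 0.082 0.089] ext [ 0.592 -0.016 -0.003] [0.716 0.128 0.095]
tub_center 0.63 [189. 177.] 1095 med [ 0.656 -0.028  0.096] topc [ 0.671 -0.044  0.14 ] ext [ 0.635 -0.169 -0.006] [0.814 0.017 0.144]
tub_center 0.39 [188. 328.] 5193 med [0.433 0.293 0.005] topc [0.437 0.279 0.005] ext [ 0.362  0.154 -0.002] [0.512 0.404 0.01 ]
```

View pics/crop1.png

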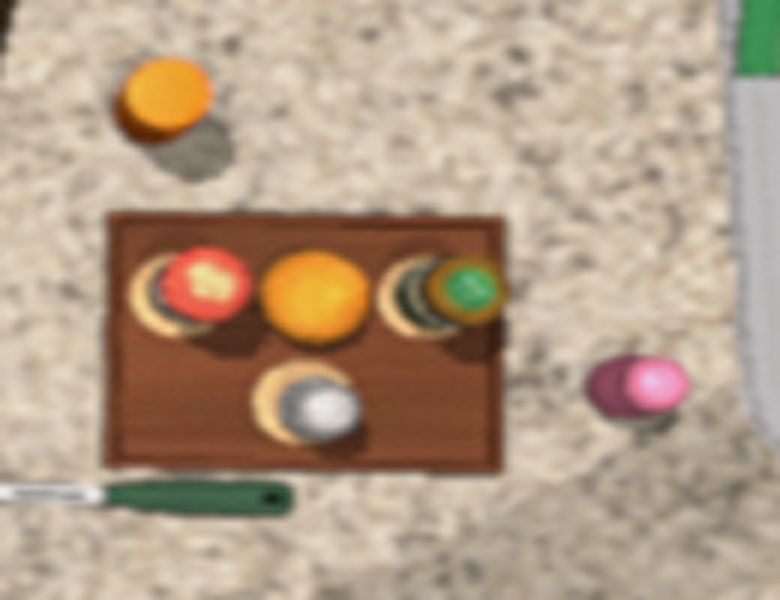

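The crop confirms the choice. The red cap at crop (205,285), dark cap at (465,290) and grey-topped shaker at (320,408) stand on the tray discs. The orange-cap jar (165,95) and pink shaker (640,385) are off the tray and not wanted. The measured points agree with the tray geometry to about 4 mm. Next I check the IK.

```bash
cat >> h.py <<'E'
def q(phi): a=np.radians(phi)/2; return [0,float(np.cos(a)),float(np.sin(a)),0]
E
python3 - <<'E'
from h import *
P={'red':(.483,-.242,.073),'dark':(.478,-.377,.073),'darkhi':(.478,-.377,.25),'shaker':(.409,-.305,.035),'mand':(.4785,-.308,.011),'via':(.42,-.0,.25),'via2':(.41,-.2,.25),
'matN':(.444,.206,.04),'matM':(.435,.28,.07),'matF':(.426,.355,.07),'matFhi':(.426,.355,.25),'bowl':(.459,.018,.034)}
for n,p in P.items():
    for f in(-90,-45,0,45,90,180):
        j=ctrl.ik(p,q(f));print(n,f,None if j is None else np.round(j,2).tolist())
E
```

```text
red -90 [0.28, 0.57, 0.21, 1.93, -0.18, 0.66, -2.54]
red -45 [0.4, 0.56, 0.02, 1.93, -0.02, 0.66, -1.92]
red 0 [0.53, 0.56, -0.17, 1.92, 0.15, 0.67, -1.3]
red 45 [0.64, 0.57, -0.34, 1.92, 0.29, 0.69, -0.65]
red 90 [0.74, 0.59, -0.5, 1.92, 0.41, 0.73, 0.01]
red 180 [0.94, 0.68, -0.84, 1.92, 0.67, 0.85, 1.32]
dark -90 [0.48, 0.65, 0.24, 1.74, -0.21, 0.77, -2.32]
dark -45 [0.6, 0.64, 0.04, 1.74, -0.04, 0.76, -1.69]
dark 0 [0.71, 0.64, -0.14, 1.74, 0.12, 0.77, -1.06]
dark 45 [0.82, 0.65, -0.31, 1.74, 0.26, 0.79, -0.4]
dark 90 [0.91, 0.67, -0.46, 1.74, 0.39, 0.83, 0.27]
dark 180 [1.12, 0.77, -0.85, 1.73, 0.69, 0.97, 1.56]
darkhi -90 [0.49, 0.47, 0.22, 1.52, -0.11, 1.16, -2.41]
darkhi -45 [0.62, 0.46, 0.02, 1.52, -0.01, 1.16, -1.72]
darkhi 0 [0.74, 0.47, -0.17, 1.52, 0.08, 1.17, -1.02]
darkhi 45 [0.86, 0.48, -0.37, 1.51, 0.18, 1.18, -0.33]
darkhi 90 [0.97, 0.5, -0.57, 1.51, 0.28, 1.21, 0.36]
darkhi 180 [1.17, 0.6, -0.96, 1.51, 0.5, 1.29, 1.73]
shaker -90 [0.45, 0.6, 0.21, 2.04, -0.23, 0.53, -2.31]
shaker -45 [0.58, 0.59, 0.03, 2.03, -0.03, 0.52, -1.74]
shaker 0 [0.68, 0.59, -0.13, 2.03, 0.
[... 2033 characters left out ...]
180 [-0.13, 0.78, -1.03, 1.88, 0.82, 0.98, 0.03]
matFhi -90 [-0.02, 0.61, -1.22, 1.65, 0.59, 1.31, 1.79]
matFhi -45 [-1.22, 0.47, 0.75, 1.67, -0.34, 1.15, -2.74]
matFhi 0 [-0.85, 0.38, 0.16, 1.66, -0.07, 1.1, -2.24]
matFhi 45 [-0.21, 0.46, -0.81, 1.65, 0.36, 1.18, -1.89]
matFhi 90 [-0.06, 0.56, -1.12, 1.65, 0.53, 1.27, -1.29]
matFhi 180 [-0.02, 0.61, -1.22, 1.65, 0.59, 1.31, 0.22]
bowl -90 [-0.75, 0.87, 1.15, 2.17, -1.1, 0.9, -2.05]
bowl -45 [-0.05, 0.54, -0.06, 2.16, 0.07, 0.44, -2.52]
bowl 0 [0.06, 0.55, -0.23, 2.16, 0.27, 0.46, -1.94]
bowl 45 [0.15, 0.56, -0.35, 2.16, 0.4, 0.48, -1.3]
bowl 90 [0.25, 0.58, -0.51, 2.16, 0.56, 0.53, -0.68]
bowl 180 [0.45, 0.66, -0.83, 2.16, 0.81, 0.67, 0.62]
```

```bash
python3 - <<'E'
from h import *
ctrl.movep([.45,-.31,.27],q(88))
print(get_state()['time'],get_state()['tcp_pos'])
c=cam('wrist');im,d=vision.grab_frame('wrist');P=cloud(c,d);cv2.imwrite('pics/w1.png',im)
for t in('jar_red_center','jar_dark_center','shaker_center','mandarin_center'):
    for r in models.masks_of('wrist',t)[:2]:
        Q=P[r['mask']];Q=Q[~np.isnan(Q[:,0])];
        if not len(Q):print(t,r['p'],r['point']);continue
        T=Q[Q[:,2]>np.percentile(Q[:,2],95)-.006]
        print(t,round(r['p'],2),np.round(r['point']),'topc',np.round((T.min(0)+T.max(0))/2,3),np.round(T.max(0)-T.min(0),3))
E
```

```text
2.45 [ 0.44900723 -0.31185145  0.26960489]
jar_red_center 0.78 [291. 109.] topc [ 0.487 -0.245  0.112] [0.043 0.044 0.007]
jar_red_center 0.75 [396.  90.] topc [ 0.606 -0.231  0.104] [0.044 0.043 0.008]
jar_dark_center 0.89 [280. 218.] topc [ 0.481 -0.379  0.111] [0.043 0.043 0.008]
shaker_center 0.96 [224. 162.] topc [ 0.408 -0.308  0.094] [0.028 0.029 0.008]
shaker_center 0.88 [236. 277.] topc [ 0.419 -0.48   0.085] [0.028 0.028 0.008]
mandarin_center 0.66 [280. 160.] topc [ 0.48  -0.312  0.054] [0.044 0.045 0.008]
```

View pics/w1.png

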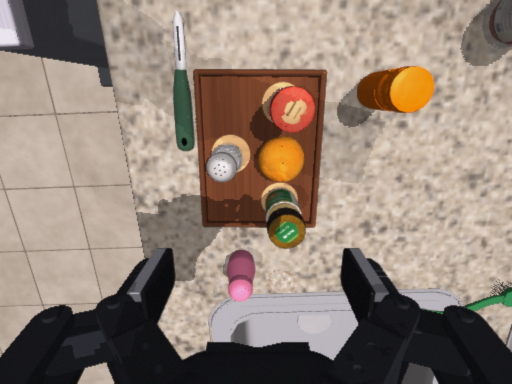

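The wrist view shows red (291,109), dark (285,230), the shaker (224,162) and the mandarin (280,160) clear to grasp. The look-alikes at (396,90) and (240,275) are outside the tray. Now I pick the red jar.

```bash
cat >> h.py <<'E'
VIA=[.415,0,.245]; YT,YM=-2,6.7
S={'red':dict(p=[.486,-.2435,.073],phi=88,m=[.426,.355,.070]),'dark':dict(p=[.480,-.3785,.072],phi=88,m=[.435,.2805,.069]),
   'shaker':dict(p=[.409,-.306,.034],phi=-2,m=[.444,.206,.031]),'mand':dict(p=[.480,-.311,.011],phi=-2,m=[.459,.018,.036])}
def st(m):
    s=get_state();print(m,'t',round(s['time'],1),'tcp',np.round(s['tcp_pos'],3),'w',round(s['width'],4),'gf',round(s['gripper_force'],1) if np.isscalar(s['gripper_force']) else s['gripper_force'],'F',np.round(s['contact_force'],1),flush=True)
def pick(p,phi,hi=.23,force=40,v=.2):
    ctrl.movep([p[0],p[1],hi],q(phi));ctrl.movel(p,max_speed=v);st('at');ctrl.close_gripper(force);st('shut')
    ctrl.movel([p[0],p[1],hi],max_speed=v);st('up')
def put(p,phi,hi=.23,v=.2,via=True):
    if via: ctrl.movep(VIA,q(phi))
    ctrl.movep([p[0],p[1],hi],q(phi));ctrl.movel([p[0],p[1],p[2]+.02],max_speed=v);ctrl.movel(p,max_speed=.06);st('down');ctrl.ungrasp();st('open')
    ctrl.movel([p[0],p[1],hi],max_speed=v)
E
python3 - <<'E'
from h import *
s=S['red'];pick(s['p'],s['phi'])
im,d=vision.grab_frame('scene');cv2.imwrite('pics/s1.png',im)
E
```

```text
at t 4.1 tcp [ 0.487 -0.244  0.074] w 0.0855 gf 0.0 F [-0.1  0.5  0.8]
shut t 4.5 tcp [ 0.486 -0.244  0.074] w 0.0438 gf 39.9 F [-1.   0.3  5.8]
up t 5.5 tcp [ 0.485 -0.243  0.229] w 0.0435 gf 40.8 F [ 0.2  0.3 -1.9]
```

View pics/s1.png

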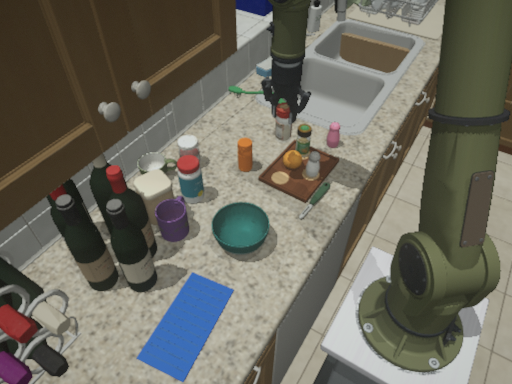

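The red jar hangs upright in the gripper at (284,120), and the rest of the scene is undisturbed. I carry it to the mat.

```bash
python3 - <<'E'
from h import *
s=S['red'];put(s['m'],90+YM)
im,d=vision.grab_frame('scene');cv2.imwrite('pics/s2.png',im)
E
```

```text
down t 9.2 tcp [0.426 0.355 0.07 ] w 0.0437 gf 40.7 F [-0.   0.1 -0.4]
open t 9.7 tcp [0.426 0.355 0.07 ] w 0.0858 gf 0.0 F [ 0.1  0.2 -0.2]
```

View pics/s2.png

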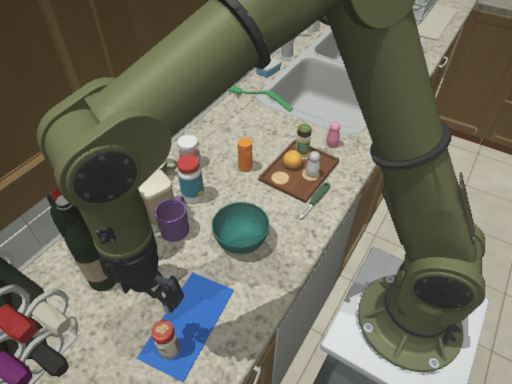

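The red jar stands on the mat at (165,340). The dark jar is next.

```bash
python3 - <<'E'
from h import *
ctrl.movep(VIA,q(90))
s=S['dark'];pick(s['p'],s['phi']);put(s['m'],90+YM)
im,d=vision.grab_frame('scene');cv2.imwrite('pics/s3.png',im)
ctrl.movep(VIA,q(45))
s=S['shaker'];ctrl.movep([.409,-.306,.25],q(s['phi']));st('above shaker')
c=cam('wrist');im,d=vision.grab_frame('wrist');P=cloud(c,d)
for t in('shaker_center','mandarin_center'):
    for r in models.masks_of('wrist',t)[:2]:
        Q=P[r['mask']];Q=Q[~np.isnan(Q[:,0])];T=Q[Q[:,2]>np.percentile(Q[:,2],95)-.006]
        print(t,round(r['p'],2),'topc',np.round((T.min(0)+T.max(0))/2,3))
E
```

```text
at t 14.4 tcp [ 0.481 -0.378  0.073] w 0.0854 gf 0.0 F [ 1.3 -0.8  0.7]
shut t 14.8 tcp [ 0.48  -0.379  0.073] w 0.0433 gf 39.9 F [-1.4  0.6  5.7]
up t 15.8 tcp [ 0.479 -0.378  0.229] w 0.0432 gf 40.7 F [ 0.  -0.5 -0.3]
down t 19.7 tcp [0.435 0.281 0.069] w 0.043 gf 40.7 F [-0.3  0.1 -1.3]
open t 20.1 tcp [0.435 0.28  0.069] w 0.0853 gf 0.0 F [-1.  -0.9  0.5]
above shaker t 23.4 tcp [ 0.41  -0.304  0.25 ] w 0.0857 gf 0.0 F [-0.6  0.1 -0.3]
shaker_center 0.92 topc [ 0.42  -0.481  0.085]
shaker_center 0.86 topc [ 0.409 -0.309  0.094]
mandarin_center 0.9 topc [ 0.481 -0.312  0.055]
```

View pics/s3.png

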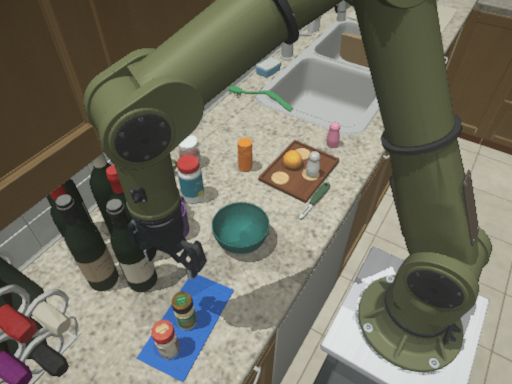

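Both jars stand on the mat, at (183,308) and (165,340). Now the shaker.

```bash
python3 - <<'E'
from h import *
s=S['shaker'];pick(s['p'],s['phi'])
ctrl.movep(VIA,q(45));put(s['m'],90+YM,via=False)
im,d=vision.grab_frame('scene');cv2.imwrite('pics/s4.png',im)
E
```

```text
at t 24.9 tcp [ 0.41  -0.306  0.035] w 0.0854 gf 0.0 F [ 0.2 -0.2 -0.5]
shut t 25.5 tcp [ 0.409 -0.306  0.035] w 0.0397 gf 39.0 F [-2.6 -0.3  9.5]
up t 26.6 tcp [ 0.408 -0.306  0.229] w 0.0396 gf 39.9 F [-0.5  0.6 -0.5]
down t 30.1 tcp [0.445 0.206 0.031] w 0.0397 gf 41.1 F [ 1.1 -1.   2.6]
open t 30.6 tcp [0.444 0.206 0.031] w 0.0854 gf 0.0 F [ 0.2 -1.   0.5]
```

View pics/s4.png

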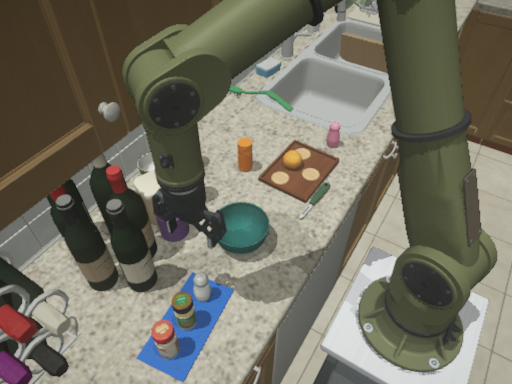

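All three containers stand on the mat, with the shaker at (202,287), and the mandarin is alone on the tray at (293,158). I move the mandarin now.

```bash
python3 - <<'E'
from h import *
ctrl.movep(VIA,q(45))
s=S['mand'];pick(s['p'],s['phi'],hi=.2,force=30)
im,d=vision.grab_frame('wrist');cv2.imwrite('pics/w2.png',im)
if get_state()['width']>.05:
    ctrl.movep(VIA,q(20));put(s['m'],20,hi=.15,via=False)
    ctrl.movep(VIA,q(45));st('via')
    im,d=vision.grab_frame('scene');cv2.imwrite('pics/s5.png',im)
E
```

```text
at t 35.0 tcp [ 0.481 -0.311  0.012] w 0.0856 gf 0.0 F [-0.6  0.8 -0.9]
shut t 35.4 tcp [ 0.48  -0.311  0.012] w 0.0561 gf 30.5 F [-1.3  0.3  7.4]
up t 36.5 tcp [ 0.479 -0.311  0.199] w 0.056 gf 32.0 F [ 0.  -0.1 -1.6]
down t 39.3 tcp [0.459 0.018 0.036] w 0.0558 gf 32.2 F [-1.8  0.4 -0.4]
open t 39.8 tcp [0.459 0.018 0.036] w 0.0855 gf 0.0 F [-0.3  1.3 -0.1]
via t 41.1 tcp [ 0.415 -0.001  0.244] w 0.0857 gf 0.0 F [ 0.4 -0.3  0.5]
```

```bash
ls pics/s5.png
```

```text
pics/s5.png
```

```bash
python3 - <<'E'
from h import *
ctrl.movep([.43,.24,.25],q(96.7))
c=cam('wrist');im,d=vision.grab_frame('wrist');P=cloud(c,d);cv2.imwrite('pics/w3.png',im)
for t in('shaker_center','jar_dark_center','jar_red_center'):
    for r in models.masks_of('wrist',t)[:2]:
        Q=P[r['mask']];Q=Q[~np.isnan(Q[:,0])];T=Q[Q[:,2]>np.percentile(Q[:,2],95)-.006]
        print(t,round(r['p'],2),np.round(r['point']),'topc',np.round((T.min(0)+T.max(0))/2,3))
E
```

```text
shaker_center 0.69 [264. 194.] topc [0.445 0.205 0.089]
jar_red_center 0.63 [268.  58.] topc [0.428 0.352 0.108]
```

View pics/s5.png

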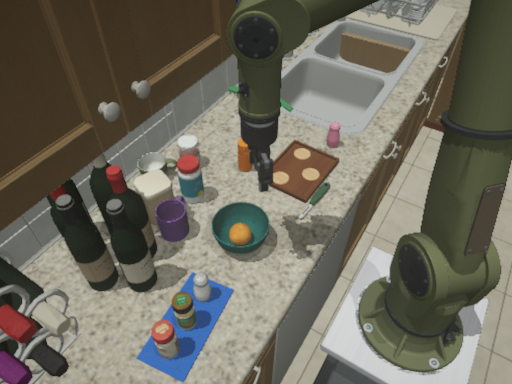

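View pics/w3.png

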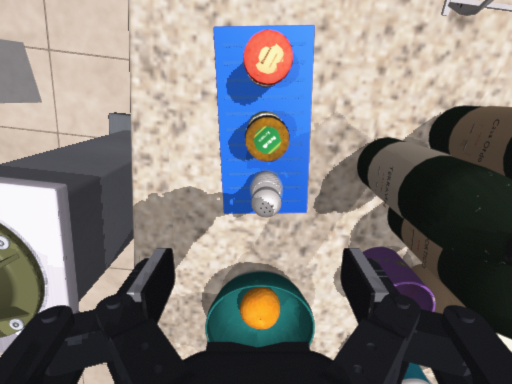

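The mandarin rests in the bowl at (240,234), and all three containers stand upright on the mat where I set them. The three tray discs are free. I return the shaker first.

```bash
python3 - <<'E'
from h import *
s=S['shaker'];pick(s['m'],90+YM)
ctrl.movep(VIA,q(45));p=s['p'];put([p[0],p[1],p[2]+.0015],s['phi'],via=False)
ctrl.movep(VIA,q(90));st('via')
im,d=vision.grab_frame('scene');cv2.imwrite('pics/s6.png',im)
E
```

```text
at t 43.7 tcp [0.444 0.207 0.032] w 0.0852 gf 0.0 F [0.  0.4 0.2]
shut t 44.2 tcp [0.444 0.206 0.032] w 0.0394 gf 39.4 F [-1.1 -1.3  8. ]
up t 45.4 tcp [0.444 0.205 0.229] w 0.0394 gf 39.9 F [ 0.1 -0.5 -0.3]
down t 48.9 tcp [ 0.409 -0.306  0.036] w 0.0393 gf 41.4 F [-1.2 -0.8  8.4]
open t 49.4 tcp [ 0.409 -0.306  0.035] w 0.0852 gf 0.0 F [ 0.   0.5 -1. ]
via t 51.7 tcp [ 0.415 -0.001  0.245] w 0.0853 gf 0.0 F [ 1.  -0.6  0.6]
```

View pics/s6.png

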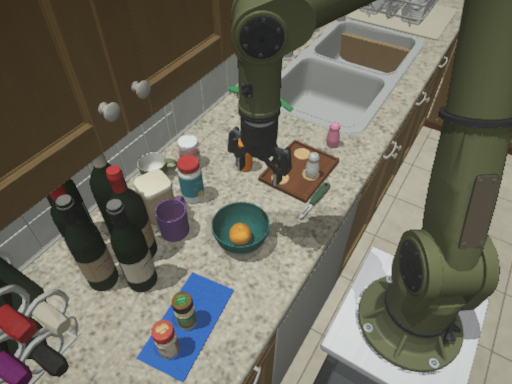

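The shaker is back on its disc at (313,167). Next are the dark jar and then the red one.

```bash
python3 - <<'E'
from h import *
for n in('dark','red'):
    s=S[n];ctrl.movep(VIA,q(90));pick(s['m'],90+YM)
    if get_state()['width']<.035: print('missed');break
    p=s['p'];put([p[0],p[1],p[2]+.001],s['phi'])
ctrl.movep([.40,-.31,.30],q(88));st('look')
c=cam('wrist');im,d=vision.grab_frame('wrist');P=cloud(c,d);cv2.imwrite('pics/w4.png',im)
for t in('jar_red_center','jar_dark_center','shaker_center'):
    for r in models.masks_of('wrist',t)[:2]:
        Q=P[r['mask']];Q=Q[~np.isnan(Q[:,0])];T=Q[Q[:,2]>np.percentile(Q[:,2],95)-.006]
        print(t,round(r['p'],2),np.round(r['point']),'topc',np.round((T.min(0)+T.max(0))/2,3))
im,d=vision.grab_frame('scene');cv2.imwrite('pics/s7.png',im)
E
```

```text
at t 54.1 tcp [0.436 0.281 0.07 ] w 0.0852 gf 0.0 F [1.  0.5 1.3]
shut t 54.5 tcp [0.435 0.281 0.07 ] w 0.0432 gf 39.9 F [-1.4 -0.8  6.8]
up t 55.5 tcp [0.435 0.28  0.229] w 0.0433 gf 40.7 F [-0.6  0.1 -1.2]
down t 59.3 tcp [ 0.48  -0.379  0.073] w 0.0428 gf 40.9 F [-1.2  0.   5.4]
open t 59.8 tcp [ 0.48  -0.378  0.073] w 0.0855 gf 0.0 F [ 0.9 -0.4 -0. ]
at t 64.5 tcp [0.426 0.355 0.071] w 0.0851 gf 0.0 F [ 0.5 -0.1  0.6]
shut t 64.9 tcp [0.426 0.355 0.071] w 0.0437 gf 40.0 F [ 0.1 -0.2  6.7]
up t 65.9 tcp [0.426 0.354 0.229] w 0.043 gf 40.8 F [ 0.4  0.1 -1.5]
down t 69.5 tcp [ 0.486 -0.244  0.074] w 0.0435 gf 40.9 F [-1.8 -0.8  6.9]
open t 70.0 tcp [ 0.486 -0.243  0.074] w 0.0854 gf 0.0 F [-0.7  0.3  0.4]
look t 71.5 tcp [ 0.399 -0.31   0.299] w 0.0857 gf 0.0 F [-0.3  0.6  0.1]
jar_red_center 0.87 [330. 108.] topc [ 0.487 -0.247  0.112]
jar_red_center 0.74 [424.  92.] topc [ 0.606 -0.231  0.104]
jar_dark_center 0.68 [319. 209.] topc [ 0.48  -0.379  0.111]
shaker_center 0.86 [265. 154.] topc [ 0.408 -0.304  0.094]
shaker_center 0.68 [274. 266.] topc [ 0.42  -0.48   0.085]
```

View pics/w4.png

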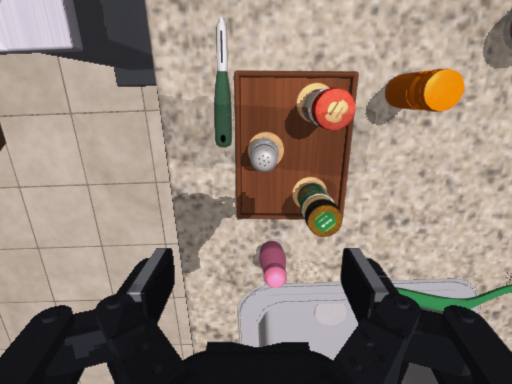

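View pics/s7.png

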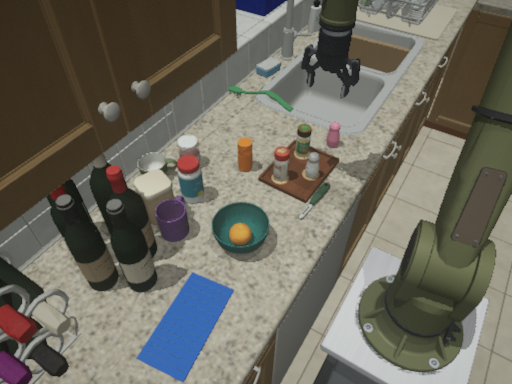

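All three containers are back on their discs, upright and within about 2–4 mm of where they started. The mandarin is in the bowl, and the tub, mug and peeler are untouched.

```bash
python3 -c "
from h import *
print(ticket.close_job())"
```

```text
the job is handed in; nothing more can be done
None
```

The job is handed in: the mandarin is in the green bowl, all three containers stand upright on their original tray spots to within about 4 mm, and the teal tub, purple mug and peeler were left alone (about 72 s of the 144 s used).

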